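# Start the two loaded stirrers

## Robot

A 6-joint arm with a two-finger parallel gripper is mounted at the origin on the work surface. World frame = base frame: x ahead of the robot, y to its left, z up, the work surface at z = 0. Lengths are in m, angles in rad, forces in N, time in s.
With the tool pointing down it reaches from about 0.35 to 0.775 m from the base axis. Payload 5.5 kg.
Tool frame: the origin (TCP) lies on the centre line of the jaws, within the pads' length; the fingertips stand 11 mm ahead of it and the grasp point (between the pads) lies 8 mm behind it (env.tip_reach is the distance from the TCP to the fingertips, in m); z points along the fingers, x is the direction in which the jaws open and shut, and the axes are right-handed (so a half turn about z gives the same grasp; the last joint's range is limited). The gripper opens to 85 mm and grips with 20 to 120 N. Pads are 22 mm wide; open, the fingers measure 114 mm over their backs; the gripper's body (76 mm by 85 mm) begins 54 mm behind the grasp point. The pads swing forward as they close: fully open they stand 13 mm farther back than shut.
Start: joints at [-1.368, 0.313, 0.046, 1.304, 0, 1.431], TCP at [0.193, -0.542, 0.242] pointing down, gripper open.
Joint ranges: [-2.76, 2.76], [-0.86, 1.69], [-1.03, 1.26], [-2.2, 2.34], [-1.47, 1.5], [-3.14, 3.14]. Speed limits (rad/s): [2.57, 2.57, 3.14, 3.14, 3.14, 3.14].

## Interface

Orientations are given as a unit quaternion [w, x, y, z].
In Python, from workcell import env gives the robot as it stands.
- The arm moves only by the tool carry_out, never from a script. Its argument "moves" is one flat list of numbers, 7 for each row, row after row: the gripper command: -1 is shut, 1 is fully open, values between are in proportion, then the shift along the tool's x, y, z in m, then the turn, a rotation vector about the tool's x, y, z in degrees. A call has exactly 5 rows; each row shifts and turns the pose as measured when the row begins, along the tool's axes as they then stand; what a row does not reach is not made up. A row lasts 1/8 s, in which the tool goes at most 62.5 mm and 10.7 degrees, less where a joint would pass 70% of its speed; a pose out of reach is approached as far as the arm can. A call is refused whole if a number of a shift passes 0.0625 or a number of a turn 10.7, either way. A call with a gripper value outside its range is refused whole. The fingers move at their own pace and stop on an object; "squeeze" is the grip in N (left out, the last holds). Time passes only in rows, so rows that do not move let the fingers close, or fill a call up. It gives the time, the measured TCP pose, the force and the opening at its end, in the units of the state.
- env.get_state(): the state, without advancing time (a new reading comes with each control period).
- env.read_camera(name): name is "side" or "top" or "wrist"; returns the picture (480x640x3 uint8, red, green, blue); there is no depth.
- env.calibration(name): a dict with "camera_matrix" (3x3 intrinsics, pixels), "rvec" (rotation vector, rad) and "tvec" (3), from world to camera coordinates, as OpenCV has them; the wrist camera has in their place "hand_eye" (4x4, takes a point from camera to tool coordinates, whose origin is the TCP and whose axes are the tool frame's). Camera axes: x right, y down, z forward; pixel columns grow to the right and rows downward; lengths in m; the calibration is good to about 2 mm. A picture is of the moment at which its call begins: read the wrist's pose just before it. calibration takes no time and is no camera call.
- env.hand_in(): hands the job in, once; it reports no verdict.
The state is a dict: "clock": time; "joint_pos": joint angles; "qvel": joint speeds; "tau": joint torques, N m; "tcp_pos": TCP position; "orientation": TCP orientation; "wrist_force": force on the tool from outside, world axes, zero at the start; "ft_torque": the same for the moment, N m; "finger_gap": finger opening in m.
Only numpy, scipy, OpenCV 4.12 (cv2) and the standard library are available. Lean on these libraries where they do the work, as an engineer would, in place of code of your own. Each camera call takes 0.05 s, during which the arm holds its last target. There are 200 camera calls.

## Task

Switch on the two magnetic stirrers that carry glassware: with the fingertips, gently press in the oblong start key, which then stays down, first on the stirrer under the straight-sided beaker, then on the one under the conical flask. Leave the empty stirrer off, leave every round heater key and knob as it is, and do not disturb the glassware or anything else on the bench. Then withdraw the hand.

Things in the scene. Friction and masses are not known exactly. Their poses are not given: they have to be found in the camera images.
- stirrer_a: the stirrer that carries the straight-sided beaker. White box, 230 (x) by 160 (y) mm, fixed, top 65 mm above the bench; plate 130 mm across, 80 mm above the bench, at x = +45 mm. On its top, along the front edge nearest the robot (x = -86 mm), all black: oblong start key at y = +54, round heater key at y = +2, knob (34 mm across, 85 mm above the bench) at y = -48 mm. Origin: centre of underside.
- a_start_top (a point): centre of the top face of the oblong start key of the stirrer that carries the straight-sided beaker; 34 (y) by 20 (x) mm, 83.5 mm above the bench when up (18 mm proud of the housing). It goes straight down 12 mm and stays where it is pushed. The point moves with the key; axes as the stirrer's.
- a_start (a joint): start key of the stirrer that carries the straight-sided beaker: 0 = up (off), 0.012 m = fully down; on from 0.005 m. It takes 3 N to start moving and 5.6 N at the bottom; it stays down.
- a_heat (a joint): round heater key (18 mm across, 83.5 mm above the bench) of the stirrer that carries the straight-sided beaker: 0 = up, 0.012 m = down; same feel as the start key. To be left up.
- a_knob (a joint): speed knob of the stirrer that carries the straight-sided beaker, rad, 0 as set now. To be left alone.
- stirrer_b: the stirrer that carries the conical flask. White box, 230 (x) by 160 (y) mm, fixed, top 65 mm above the bench; plate 130 mm across, 80 mm above the bench, at x = +45 mm. On its top, along the front edge nearest the robot (x = -86 mm), all black: oblong start key at y = +54, round heater key at y = +2, knob (34 mm across, 85 mm above the bench) at y = -48 mm. Origin: centre of underside.
- b_start_top (a point): centre of the top face of the oblong start key of the stirrer that carries the conical flask; 34 (y) by 20 (x) mm, 83.5 mm above the bench when up (18 mm proud of the housing). It goes straight down 12 mm and stays where it is pushed. The point moves with the key; axes as the stirrer's.
- b_start (a joint): start key of the stirrer that carries the conical flask: 0 = up (off), 0.012 m = fully down; on from 0.005 m. It takes 3 N to start moving and 5.6 N at the bottom; it stays down.
- b_heat (a joint): round heater key (18 mm across, 83.5 mm above the bench) of the stirrer that carries the conical flask: 0 = up, 0.012 m = down; same feel as the start key. To be left up.
- b_knob (a joint): speed knob of the stirrer that carries the conical flask, rad, 0 as set now. To be left alone.
- stirrer_c: the idle stirrer, with nothing on its plate. White box, 230 (x) by 160 (y) mm, fixed, top 65 mm above the bench; plate 130 mm across, 80 mm above the bench, at x = +45 mm. On its top, along the front edge nearest the robot (x = -86 mm), all black: oblong start key at y = +54, round heater key at y = +2, knob (34 mm across, 85 mm above the bench) at y = -48 mm. Origin: centre of underside.
- c_start_top (a point): centre of the top face of the oblong start key of the idle stirrer, with nothing on its plate; 34 (y) by 20 (x) mm, 83.5 mm above the bench when up (18 mm proud of the housing). It goes straight down 12 mm and stays where it is pushed. The point moves with the key; axes as the stirrer's.
- c_start (a joint): start key of the idle stirrer, with nothing on its plate: 0 = up (off), 0.012 m = fully down; on from 0.005 m. It takes 3 N to start moving and 5.6 N at the bottom; it stays down.
- c_heat (a joint): round heater key (18 mm across, 83.5 mm above the bench) of the idle stirrer, with nothing on its plate: 0 = up, 0.012 m = down; same feel as the start key. To be left up.
- c_knob (a joint): speed knob of the idle stirrer, with nothing on its plate, rad, 0 as set now. To be left alone.
- beaker: straight-sided open glass beaker, 68 mm across, 80 mm tall, loose on a stirrer's plate. Origin: centre of its underside.
- flask: conical glass flask, 72 mm across the foot, narrow neck, 100 mm tall, loose on a stirrer's plate. Origin: centre of its underside.
- jar_1: clear glass sample jar with white cap, 38 mm across, 60 mm tall, on the bench between two stirrers. Loose bystander, to be left alone.
- jar_2: amber glass sample jar with black cap, 38 mm across, 75 mm tall, on the bench between two stirrers. Loose bystander, to be left alone.
- wash_bottle: white plastic bottle, 60 mm across, 150 mm tall, to the right of the stirrers. Loose bystander, to be left alone.
- dish: flat glass dish with lid, 92 mm across, 15 mm tall, in front of the stirrers. Loose bystander, to be left alone.
- spatula: thin steel laboratory spatula, 170 mm long, 8 mm thick, lying across in front of the stirrers. Loose bystander, to be left alone.
- vial: small clear vial with black cap, 26 mm across, 50 mm tall, in front of the stirrers. Loose bystander, to be left alone.
Things that resemble listed ones, but are neither listed nor needed, are in the scene too. What is shaped like the flask but orange is not meant. What is shaped like the beaker but black is not meant.

How it is judged:
On the way, in this order (a step that is already met when the one before it is completed fails the run):
1. the beaker's stirrer is switched on (its oblong key is down) (value of joint a_start above 0.005 m), for 0.2 s.
2. the flask's stirrer is switched on (its oblong key is down) (value of joint b_start above 0.005 m), for 0.2 s.
At the end, for the whole second after the job is handed in: Oblong keys under beaker and flask at least 5 mm down; the empty stirrer's start key and all heater keys up (within 2 mm), knobs unturned (0.2 rad); beaker and flask upright, still, within 12 mm of where they stood, other loose things within 20 mm (value of joint each of a_start, b_start above 0.005 m and value of joint each of c_start, a_heat, b_heat, c_heat below 0.002 m and value of joint a_knob between -0.2 and 0.2 rad and value of joint b_knob between -0.2 and 0.2 rad and value of joint c_knob between -0.2 and 0.2 rad and distance of each of beaker, flask from where it was at the start of the episode below 0.012 m and angle between each of beaker, flask's own z axis and vertical below 0.1 rad and linear speed of each of beaker, flask below 0.02 m/s and distance of each of jar_1, jar_2, wash_bottle, dish, spatula, vial from where it was at the start of the episode below 0.02 m); the robot touches nothing.
It fails at once if the flask's stirrer is switched on before the beaker's (value of joint b_start above 0.004 m and value of joint a_start below 0.005 m).
It fails at once if the empty stirrer's start key or any heater key is pressed by more than 2 mm (value of joint any of c_start, a_heat, b_heat, c_heat above 0.002 m).
It fails at once if a speed knob is turned by more than 0.2 rad (value of joint any of a_knob, b_knob, c_knob above 0.2 rad or value of joint any of a_knob, b_knob, c_knob below -0.2 rad).
It fails at once if a stirrer is pressed by the fingers with more than 40 N, or leant on by any other part of the arm (3 N) (contact force between the arm and stirrer_a above 3 N or contact force between the arm and stirrer_b above 3 N or contact force between the arm and stirrer_c above 3 N or contact force between the fingers and stirrer_a above 40 N or contact force between the fingers and stirrer_b above 40 N or contact force between the fingers and stirrer_c above 40 N).
It fails at once if the beaker or flask is shifted or lifted by more than 12 mm, or another loose thing by more than 20 mm (distance of any of beaker, flask from where it was at the start of the episode above 0.012 m or distance of any of jar_1, jar_2, wash_bottle, dish, spatula, vial from where it was at the start of the episode above 0.02 m).
It also fails if it takes over 50 s, if anything falls off the work surface, if the arm or the gripper's body presses on something with over 40 N, if the wrist force passes 120 N, or if a joint passes its speed limit or range.

## Working session

There is one attempt and no reset: what is moved stays moved. The work goes in short steps, Python scripts to look and compute and a tool call to move; the robot and the scene stay as the last step left them, time stands still between calls to the robot, and variables do not carry over. Pictures are saved under pics/ and viewed, about 8 in all and at most 12, crops included, and the job is handed in when it is done.

Besides the shell and the picture viewer there is one more tool, called after ">>>" in YAML: its name, and indented under it one key for each argument. carry_out: Moves the arm, as the interface text tells. Its arguments: {"type":"object","properties":{"moves":{"type":"array"},"squeeze":{"type":"number"}},"required":["moves"]}

```bash
mkdir -p pics
cat > h.py <<'E'
import numpy as np, cv2
from workcell import env
from scipy.spatial.transform import Rotation as R
def pix2plane(name,uv,z):
    c=env.calibration(name);K=np.array(c["camera_matrix"]);Rm=cv2.Rodrigues(np.array(c["rvec"],float))[0];t=np.array(c["tvec"],float).ravel()
    d=(np.linalg.inv(K)@np.c_[np.atleast_2d(uv),np.ones(len(np.atleast_2d(uv)))].T).T@Rm
    o=-Rm.T@t
    return o+d*((z-o[2])/d[:,2])[:,None]
def save(name,f):
    im=env.read_camera(name);cv2.imwrite(f,im[:,:,::-1]);return im
E
python3 - <<'E'
from h import *
np.save('top.npy',save('top','pics/top.png'));np.save('side.npy',save('side','pics/side.png'))
print(env.get_state())
E
```

```text
{'clock': 0.1, 'joint_pos': array([-1.36763733e+00,  3.13901340e-01,  4.50894082e-02,  1.30359375e+00,
       -4.96449090e-06,  1.43119315e+00]), 'qvel': array([ 0.00030079, -0.00223543,  0.00251728,  0.00013661, -0.00094813,
       -0.0006831 ]), 'tau': array([ 2.83991387e-03, -4.81726813e+01,  2.99242222e+01,  1.26497640e-02,
       -1.19549663e-04,  4.01827393e-06]), 'tcp_pos': array([ 0.19315058, -0.54112482,  0.24151035]), 'orientation': array([-5.48816981e-04,  8.17339894e-01, -5.76155230e-01, -5.88482342e-04]), 'wrist_force': array([-0.4644279 ,  0.5002696 , -0.36096989]), 'ft_torque': array([ 0.0268888 , -0.03228667, -0.06339686]), 'finger_gap': 0.08527424348398469}
```

View pics/top.png

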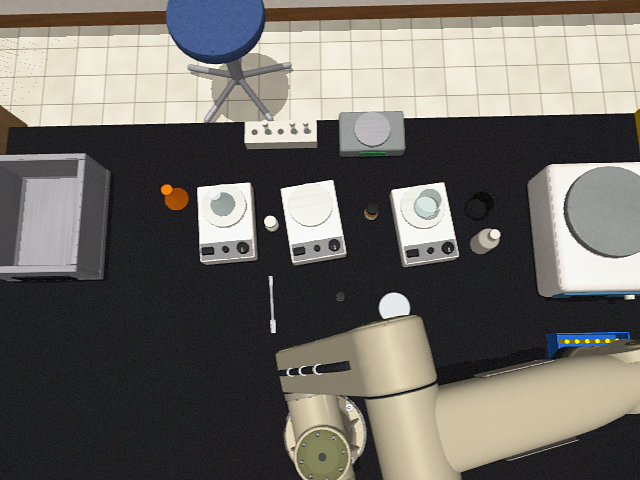

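View pics/side.png

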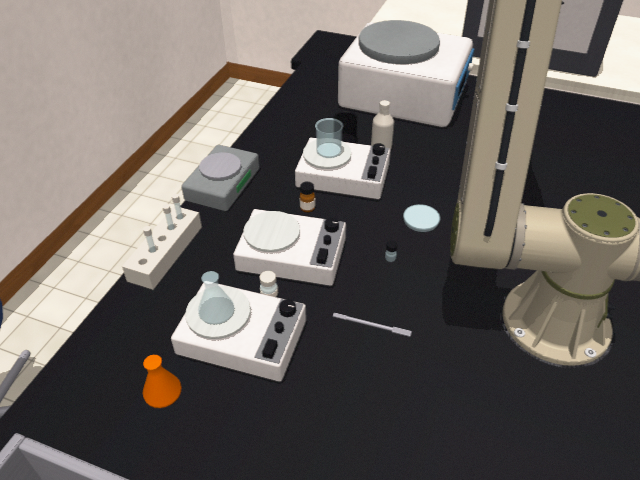

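The top view shows the conical flask's stirrer at (227,222), the empty one at (313,222) and the beaker's at (424,222). The candidate start keys are at (209,250) for the flask, (300,251) for the idle one and (411,253) for the beaker. The lookalikes are the orange flask (175,197) and the black beaker (480,205). The round heater keys and knobs sit to the right of each start key. My choices are (411,253) first and (209,250) second.

Run:
```python
from h import *
im=np.load('top.npy')
crops=[cv2.resize(im[175:275,x:x+76],None,fx=5,fy=5,interpolation=cv2.INTER_CUBIC) for x in (388,190)]
cv2.imwrite('pics/crop.png',np.hstack(crops)[:,:,::-1])
g=cv2.cvtColor(im,cv2.COLOR_RGB2GRAY)
for n,x in (('a',388),('c',278),('b',190)):
    s=g[175:275,x:x+76]
    # housing outline: bright region
    m=cv2.morphologyEx((s>110).astype(np.uint8),cv2.MORPH_CLOSE,np.ones((3,3)))
    c=max(cv2.findContours(m,cv2.RETR_EXTERNAL,2)[0],key=cv2.contourArea)
    h=cv2.convexHull(c);r=cv2.minAreaRect(h)
    P=cv2.boxPoints(r)+[x,175]
    print(n,'rect',r, pix2plane('top',P,0.065)[:,:2].round(4).tolist())
    k=(s<45).astype(np.uint8)
    inner=np.zeros_like(k);cv2.drawContours(inner,[h],-1,1,-1);inner=cv2.erode(inner,np.ones((3,3)))
    N,L,S,C=cv2.connectedComponentsWithStats(k*inner)
    for i in range(1,N):
        if S[i,4]>15: print('  blob',S[i,4],(C[i]+[x,175]).round(1),pix2plane('top',[C[i]+[x,175]],0.0835)[0].round(4))
print(pix2plane('top',[[322,456]],0.0))
c=env.calibration('wrist');print(c)
```

```text
a rect ((36.06318664550781, 48.84218978881836), (79.80525207519531, 56.88487243652344), 79.54009246826172) [[0.6906, -0.2032], [0.7192, -0.3702], [0.4823, -0.3971], [0.4553, -0.2352]]
  blob 85 [447.5 247.1] [ 0.5111 -0.3611  0.0835]
  blob 19 [430.1 250. ] [ 0.5036 -0.3111  0.0835]
  blob 47 [412.4 252.7] [ 0.4966 -0.2604  0.0835]
c rect ((34.878387451171875, 46.770267486572266), (78.74710845947266, 55.40245056152344), 80.53767395019531) [[0.7044, 0.1218], [0.7293, -0.0409], [0.4939, -0.0738], [0.4703, 0.0841]]
  blob 20 [334.4 240.8] [ 0.5355 -0.0393  0.0835]
  blob 16 [333.3 248.4] [ 0.5136 -0.0356  0.0835]
b rect ((35.66870880126953, 48.08682632446289), (79.22300720214844, 56.5971565246582), 86.26860046386719) [[0.716, 0.3729], [0.724, 0.2046], [0.485, 0.1866], [0.4773, 0.3497]]
  blob 18 [239.6 244.4] [0.5302 0.2329 0.0835]
  blob 26 [244.4 249.8] [0.5142 0.2188 0.0835]
  blob 18 [225.2 249. ] [0.5177 0.2738 0.0835]
  blob 52 [207.3 250.6] [0.5141 0.325  0.0835]
[[-0.06145224  0.00704834  0.        ]]
{'camera_matrix': array([[408.03346439,   0.        , 321.08097938],
       [  0.        , 408.03346439, 240.06801796],
       [  0.        ,   0.        ,   1.        ]]), 'hand_eye': array([[ 9.99999174e-01, -1.28494663e-03, -2.14545514e-05,
        -8.79900650e-04],
       [ 1.22491730e-03,  9.47966090e-01,  3.18368957e-01,
        -8.25329542e-02],
       [-3.88748930e-04, -3.18368720e-01,  9.47966881e-01,
        -1.31832692e-01],
       [ 0.00000000e+00,  0.00000000e+00,  0.00000000e+00,
         1.00000000e+00]])}
```

View pics/crop.png

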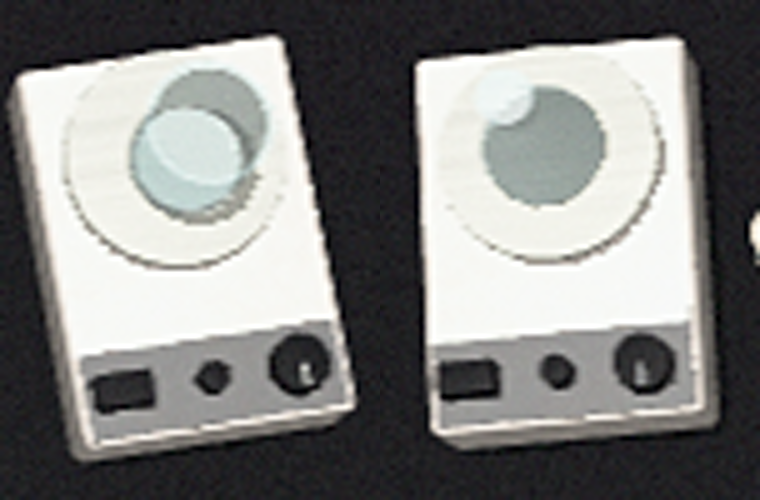

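The crop confirms it. Left is the clear beaker's stirrer with its oblong key, about (412,253). Right is the clear conical flask's stirrer with its key, about (207,251). I'll shut the gripper and move above key A.

>>> carry_out:
  moves: [-1,-0.02,-0.05,0,0,0,0,-1,-0.022,-0.055,0,0,0,0,-1,-0.022,-0.055,0,0,0,0,-1,-0.022,-0.055,0,0,0,0,-1,-0.022,-0.055,0,0,0,0]
  squeeze: 20

```text
clock: 0.72
tcp_pos: [0.414, -0.3468, 0.2387]
orientation: [-0.001, 0.814, -0.58, -0.002]
wrist_force: [1.6, -1.3, 0.1]
finger_gap: 0.0003
```

```bash
cat >> h.py <<'E'
def plan(key,ydir,tipz):
    s=env.get_state();q=s['orientation'];M=R.from_quat([q[1],q[2],q[3],q[0]]).as_matrix()
    z=np.array([0,0,-1.]);x=-np.array([*ydir,0]);x/=np.linalg.norm(x)
    T=np.c_[x,np.cross(z,x),z]
    print('clock',s['clock'],'tcp',s['tcp_pos'].round(4),'F',s['wrist_force'].round(2),'gap',round(s['finger_gap'],4))
    d=np.array([*key,tipz+env.tip_reach])-s['tcp_pos']
    print('shift tool',(M.T@d).round(4),'turn',np.degrees(R.from_matrix(M.T@T).as_rotvec()).round(2),'shift after turn',(T.T@d).round(4))
E
python3 -c "
from h import *
plan((.4966,-.2604),(-.0145,.1007),.22)"
```

```text
clock 0.725 tcp [ 0.414  -0.3468  0.2387] F [ 1.61 -1.26  0.14] gap 0.0003
shift tool [-0.0546 -0.1063  0.0079] turn [ 0.05  0.27 10.87] shift after turn [-0.0737 -0.0941  0.0077]
```

>>> carry_out:
  moves: [-1,-0.027,-0.053,0.004,0,0,0,-1,-0.027,-0.053,0.004,0,0,0,-1,0,0,0,0,0,5.5,-1,0,0,0,0,0,5.5,-1,0,0,0,0,0,0]

```text
clock: 1.35
tcp_pos: [0.5015, -0.2523, 0.2281]
orientation: [-0.001, 0.757, -0.654, -0.004]
wrist_force: [0.3, -0.4, -0.7]
finger_gap: -0.0003
```

```bash
cat >> h.py <<'E'
def wrist2plane(uv,z,s):
    c=env.calibration('wrist');K=c['camera_matrix'];H=np.array(c['hand_eye']);q=s['orientation']
    W=np.eye(4);W[:3,:3]=R.from_quat([q[1],q[2],q[3],q[0]]).as_matrix();W[:3,3]=s['tcp_pos'];W=W@H
    uv=np.atleast_2d(uv);d=(np.linalg.inv(K)@np.c_[uv,np.ones(len(uv))].T).T@W[:3,:3].T;o=W[:3,3]
    return o+d*((z-o[2])/d[:,2])[:,None]
E
python3 -c "
from h import *
import pickle
plan((.4966,-.2604),(-.0145,.1007),.22)
pickle.dump(env.get_state(),open('sa.pkl','wb'))
np.save('wa.npy',save('wrist','pics/wa.png'))"
```

```text
clock 1.35 tcp [ 0.5015 -0.2523  0.2281] F [ 0.35 -0.4  -0.74] gap -0.0003
shift tool [ 0.0072  0.0061 -0.0029] turn [0.23 0.44 0.14] shift after turn [ 0.0073  0.006  -0.0029]
```

View pics/wa.png

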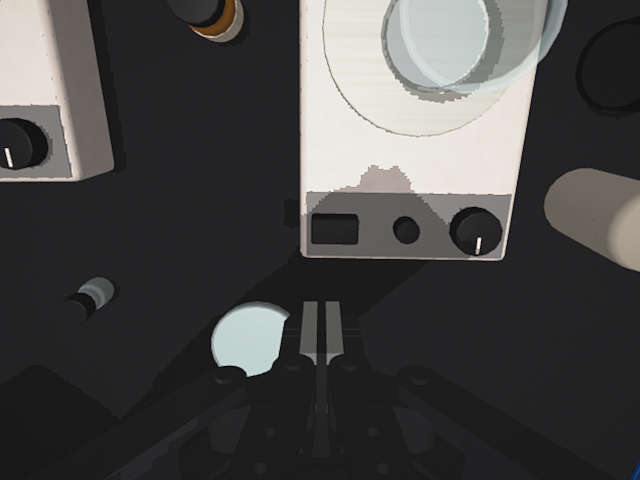

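The wrist view shows the beaker's stirrer in full. Its oblong key is at about (334,229), the heater key at (406,230) and the knob at (476,231).

```bash
python3 -c "
from h import *
import pickle
s=pickle.load(open('sa.pkl','rb'));im=np.load('wa.npy');g=cv2.cvtColor(im,cv2.COLOR_RGB2GRAY)
print(g[206:250,335].tolist());print(g[232,304:366].tolist())
print(wrist2plane([[334,213],[334,245],[311,232],[358,232]],.0835,s).round(4))
print(wrist2plane([[303,252],[505,258]],.065,s).round(4))
cv2.imwrite('pics/wac.png',cv2.resize(im[185:265,295:425],None,fx=5,fy=5,interpolation=cv2.INTER_CUBIC)[:,:,::-1]*1)
"
```

```text
[96, 96, 97, 97, 97, 98, 93, 64, 13, 21, 22, 26, 24, 29, 35, 39, 38, 37, 37, 38, 37, 36, 37, 36, 36, 37, 35, 36, 35, 37, 34, 36, 35, 35, 33, 34, 34, 21, 69, 101, 96, 95, 95, 95]
[160, 159, 131, 89, 95, 100, 88, 46, 22, 35, 37, 37, 36, 37, 36, 36, 37, 37, 36, 37, 37, 37, 36, 36, 38, 37, 35, 37, 35, 34, 36, 35, 35, 36, 36, 36, 36, 36, 36, 36, 35, 34, 35, 36, 37, 34, 34, 35, 35, 36, 35, 34, 32, 18, 69, 102, 96, 95, 95, 95, 95, 94]
[[ 0.5114 -0.2579  0.0835]
 [ 0.488  -0.2616  0.0835]
 [ 0.4952 -0.2439  0.0835]
 [ 0.5001 -0.2769  0.0835]]
[[ 0.4724 -0.2402  0.065 ]
 [ 0.4903 -0.3951  0.065 ]]
```

View pics/wac.png

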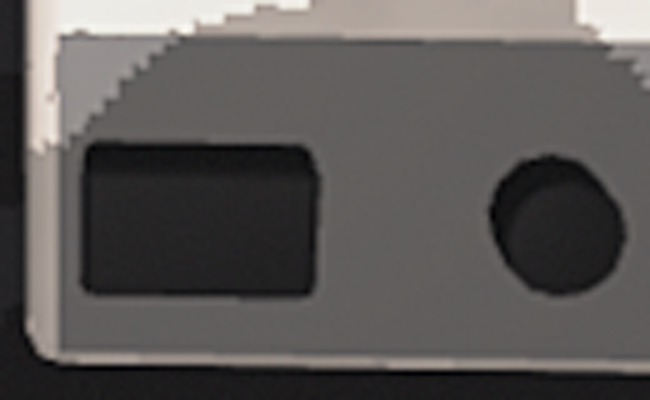

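The crop separates the key's top face (rows 219–244, columns 312–358) from its shaded back wall. That gives key A at about (0.4975, −0.2606), which agrees with the top camera within 1 mm. Descending.

>>> carry_out:
  moves: [-1,0.0075,0.005,0,0,0,0,-1,0,0,0.04,0,0,0,-1,0,0,0.04,0,0,0,-1,0,0,0.02,0,0,0,-1,0,0,0,0,0,0]

```text
clock: 2.02
tcp_pos: [0.4954, -0.2649, 0.1263]
orientation: [-0.001, 0.757, -0.654, -0.003]
wrist_force: [0.2, 0.0, 0.2]
finger_gap: -0.0001
```

```bash
python3 -c "
from h import *
plan((.4975,-.2606),(-.0145,.1),.0835)"
```

```text
clock 2.025 tcp [ 0.4954 -0.2649  0.1263] F [0.2  0.04 0.16] gap -0.0001
shift tool [-0.0038 -0.0028  0.0318] turn [0.15 0.29 0.12] shift after turn [-0.004  -0.0027  0.0318]
```

>>> carry_out:
  moves: [-1,-0.004,-0.003,0,0,0,0,-1,0,0,0.015,0,0,0,-1,0,0,0.008,0,0,0,-1,0,0,0.004,0,0,0,-1,0,0,0,0,0,0]

```text
clock: 2.65
tcp_pos: [0.4991, -0.262, 0.1005]
orientation: [-0.001, 0.757, -0.654, -0.0]
wrist_force: [-0.4, -0.7, -0.2]
finger_gap: 0.0003
```

```bash
python3 -c "
from h import *
plan((.4975,-.2606),(-.0145,.1),.0835)
im=save('wrist','pics/w2.png')"
```

```text
clock 2.65 tcp [ 0.4991 -0.262   0.1005] F [-0.41 -0.68 -0.18] gap 0.0003
shift tool [-0.0016  0.0014  0.006 ] turn [-0.04  0.1   0.12] shift after turn [-0.0016  0.0014  0.006 ]
```

View pics/w2.png

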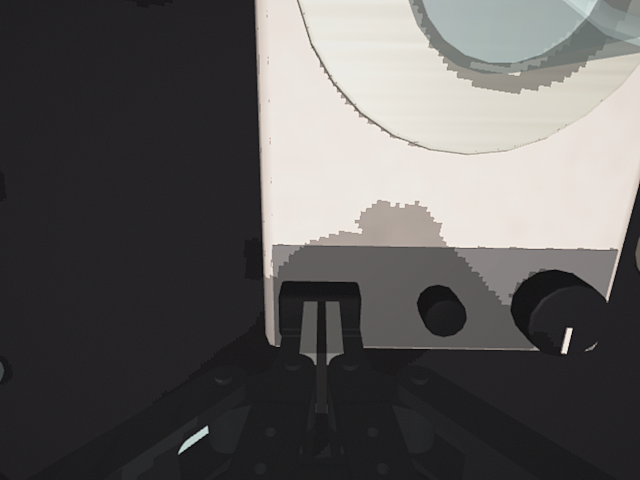

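The fingers (columns 300–343) are centred over the oblong key (columns 278–360). The heater key at (441,310) is well clear. Pressing.

>>> carry_out:
  moves: [-1,-0.001,0.001,0.004,0,0,0,-1,0,0,0.004,0,0,0,-1,0,0,0.004,0,0,0,-1,0,0,0.003,0,0,0,-1,0,0,0,0,0,0]

```text
clock: 3.32
tcp_pos: [0.4983, -0.2613, 0.0862]
orientation: [-0.001, 0.757, -0.654, 0.001]
wrist_force: [0.2, 0.0, 0.0]
finger_gap: -0.0
```

The tip should be about 8 mm down, but the force reads 0. I'll press a little deeper and then check.

>>> carry_out:
  moves: [-1,0,0,0.002,0,0,0,-1,0,0,0.002,0,0,0,-1,0,0,0,0,0,0,-1,0,0,0,0,0,0,-1,0,0,0,0,0,0]

```text
clock: 3.95
tcp_pos: [0.4984, -0.2614, 0.0826]
orientation: [-0.001, 0.757, -0.654, 0.001]
wrist_force: [-0.6, 0.2, 4.1]
finger_gap: 0.0002
```

```bash
python3 -c "
from h import *
plan((.4975,-.2606),(-.0145,.1),.0835)"
```

```text
clock 3.95 tcp [ 0.4984 -0.2614  0.0826] F [-0.6   0.23  4.14] gap 0.0002
shift tool [-0.0009  0.0007 -0.0119] turn [-0.12  0.    0.13] shift after turn [-0.0009  0.0007 -0.0119]
```

The tip is at 0.0716, so the key is about 12 mm in, with a gentle 4 N. Withdrawing straight up and checking.

>>> carry_out:
  moves: [-1,0,0,-0.01,0,0,0,-1,0,0,-0.04,0,0,0,-1,0,0,-0.05,0,0,0,-1,0,0,-0.045,0,0,0,-1,0,0,0,0,0,0]

```text
clock: 4.58
tcp_pos: [0.4983, -0.2616, 0.2323]
orientation: [-0.001, 0.757, -0.654, 0.001]
wrist_force: [-0.3, 1.0, -0.9]
finger_gap: -0.0001
```

```bash
python3 -c "
from h import *
plan((.5141,.325),(-.0036,.0512),.22)
im=save('wrist','pics/w3.png');cv2.imwrite('pics/w3c.png',cv2.resize(im[180:270,290:520],None,fx=3,fy=3)[:,:,::-1])"
```

```text
clock 4.575 tcp [ 0.4983 -0.2616  0.2323] F [-0.28  0.99 -0.88] gap -0.0001
shift tool [-0.5781 -0.1011  0.0017] turn [-0.12  0.02  4.35] shift after turn [-0.5841 -0.0569  0.0013]
```

View pics/w3c.png

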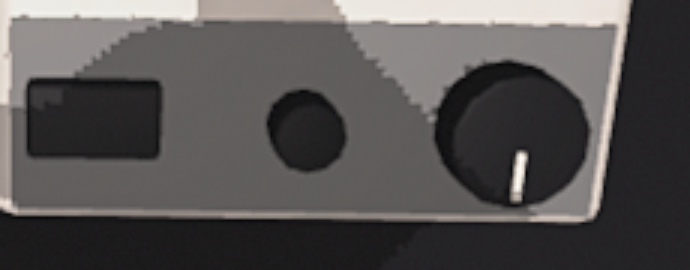

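Key A is now low, with almost no side wall visible. The heater key and the knob are unchanged. Moving to B.

>>> carry_out:
  moves: [-1,-0.058,-0.01,0,0,0,0,-1,-0.058,-0.01,0,0,0,0,-1,-0.058,-0.01,0,0,0,0,-1,-0.058,-0.01,0,0,0,0,-1,-0.058,-0.01,0,0,0,0]

```text
clock: 5.25
tcp_pos: [0.5034, 0.0372, 0.2239]
orientation: [0.001, 0.753, -0.657, -0.005]
wrist_force: [1.1, -0.2, -0.1]
finger_gap: -0.0
```

```bash
python3 -c "
from h import *
plan((.5141,.325),(-.0036,.0512),.22)"
```

```text
clock 5.25 tcp [0.5034 0.0372 0.2239] F [ 1.11 -0.23 -0.12] gap -0.0
shift tool [-0.2838 -0.0495 -0.0058] turn [0.45 0.32 3.77] shift after turn [-0.2864 -0.0309 -0.0071]
```

>>> carry_out:
  moves: [-1,-0.06,-0.0105,-0.002,0,0,0,-1,-0.06,-0.0105,-0.002,0,0,0,-1,-0.06,-0.0105,-0.002,0,0,0,-1,-0.06,-0.01,-0.002,0,0,0,-1,-0.03,0,0,0,0,3.8]

```text
clock: 5.88
tcp_pos: [0.5154, 0.2263, 0.2285]
orientation: [-0.016, 0.782, -0.622, -0.041]
wrist_force: [-1.3, -0.4, -0.4]
finger_gap: -0.0001
```

>>> carry_out:
  moves: [-1,0,0,0,0,0,0,-1,0,0,0,0,0,0,-1,0,0,0,0,0,0,-1,0,0,0,0,0,0,-1,0,0,0,0,0,0]

```text
clock: 6.5
tcp_pos: [0.5144, 0.2229, 0.2265]
orientation: [-0.014, 0.781, -0.624, -0.041]
wrist_force: [-0.4, 0.1, 0.7]
finger_gap: -0.0001
```

```bash
python3 -c "
from h import *
import pickle
plan((.5141,.325),(-.0036,.0512),.22)
s=env.get_state();pickle.dump(s,open('sb.pkl','wb'))
im=save('wrist','pics/wb.png');np.save('wb.npy',im)"
```

```text
clock 6.5 tcp [0.5144 0.2229 0.2265] F [-0.36  0.05  0.65] gap -0.0001
shift tool [-0.0997 -0.0222  0.0031] turn [2.06 4.57 8.72] shift after turn [-0.1019 -0.0068 -0.0045]
```

View pics/wb.png

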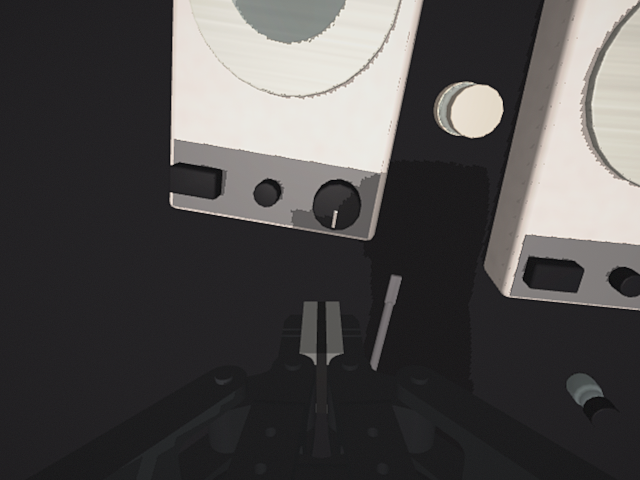

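Flask stirrer B shows its oblong key at about (196,181). The tool tilted about 5° and stopped short, so I'll check the joints for a limit.

```bash
python3 -c "
from h import *
s=env.get_state();print(s['joint_pos'].round(3),s['qvel'].round(3))
import pickle
print(wrist2plane([[196,184],[267,193]],.0835,s).round(4))"
```

```text
[ 0.223  0.307 -0.004  1.29   0.082  3.141] [ 0.002 -0.     0.001 -0.001  0.001  0.001]
[[0.5165 0.326  0.0835]
 [0.5221 0.2762 0.0835]]
```

Joint 6 is at its 3.14 limit. I'll use the half-turn equivalent and rotate −171° about tool z, in place and well above everything.

>>> carry_out:
  moves: [-1,0,0,0,0,0,-10.6,-1,0,0,0,0,0,-10.6,-1,0,0,0,0,0,-10.6,-1,0,0,0,0,0,-10.6,-1,0,0,0,0,0,-10.6]

```text
clock: 7.18
tcp_pos: [0.5147, 0.2229, 0.2272]
orientation: [-0.032, 0.978, -0.202, -0.03]
wrist_force: [0.4, 0.1, 0.4]
finger_gap: -0.0001
```

>>> carry_out:
  moves: [-1,0,0,0,0,0,-10.6,-1,0,0,0,0,0,-10.6,-1,0,0,0,0,0,-10.6,-1,0,0,0,0,0,-10.6,-1,0,0,0,0,0,-10.6]

```text
clock: 7.8
tcp_pos: [0.5149, 0.223, 0.2278]
orientation: [-0.042, 0.964, 0.262, -0.012]
wrist_force: [0.3, -0.8, -0.4]
finger_gap: -0.0002
```

>>> carry_out:
  moves: [-1,0,0,0,0,0,-10.6,-1,0,0,0,0,0,-10.6,-1,0,0,0,0,0,-10.6,-1,0,0,0,0,0,-10.6,-1,0,0,0,0,0,-10.6]

```text
clock: 8.43
tcp_pos: [0.5151, 0.2231, 0.2285]
orientation: [-0.042, 0.742, 0.669, 0.009]
wrist_force: [-0.1, -0.1, -0.8]
finger_gap: -0.0001
```

```bash
python3 -c "
from h import *
plan((.515,.3255),(.0045,-.051),.22);print(env.get_state()['joint_pos'].round(3))"
```

```text
clock 8.425 tcp [0.5151 0.2231 0.2285] F [-0.08 -0.14 -0.82] gap -0.0001
shift tool [ 0.1018 -0.0106  0.0051] turn [ -2.5   -4.24 -10.93] shift after turn [ 0.102   0.0089 -0.0025]
[ 0.223  0.305 -0.002  1.289  0.082  0.325]
```

>>> carry_out:
  moves: [-1,0,0,0,-1.2,-2.1,-5.5,-1,0,0,0,-1.2,-2.1,-5.5,-1,0.05,0.0045,0,0,0,0,-1,0.05,0.0045,0,0,0,0,-1,0,0,0,0,0,0]

```text
clock: 9.05
tcp_pos: [0.5154, 0.3254, 0.2291]
orientation: [0.001, 0.673, 0.74, 0.0]
wrist_force: [-1.0, -0.2, 0.7]
finger_gap: 0.0001
```

```bash
python3 -c "
from h import *
import pickle
plan((.515,.3255),(.0045,-.051),.22)
s=env.get_state();pickle.dump(s,open('sb.pkl','wb'))
im=save('wrist','pics/wb2.png');np.save('wb.npy',im)"
```

```text
clock 9.05 tcp [0.5154 0.3254 0.2291] F [-0.98 -0.24  0.71] gap 0.0001
shift tool [ 0.0002 -0.0004 -0.0019] turn [0.11 0.07 0.39] shift after turn [ 0.0002 -0.0004 -0.0019]
```

View pics/wb2.png

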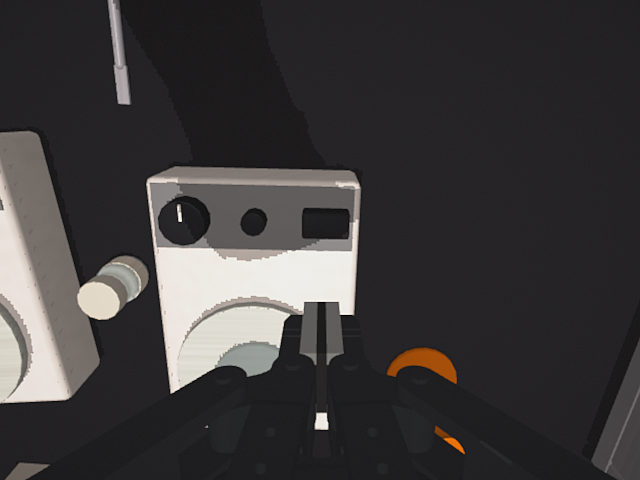

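The flask stirrer is seen from the robot's side. Its oblong key is at about (326,225), the heater key at (254,222) and the knob at (184,220).

```bash
python3 -c "
from h import *
import pickle
s=pickle.load(open('sb.pkl','rb'));g=cv2.cvtColor(np.load('wb.npy'),cv2.COLOR_RGB2GRAY)
print(g[204:244,326].tolist());print(g[228,298:354].tolist())
k=(g[200:245,295:355]<60).astype(np.uint8);print(cv2.boundingRect(k))
print(wrist2plane([[326,214],[326,238],[304,227],[349,227],[326,226]],.0835,s).round(4))"
```

```text
[94, 94, 98, 86, 46, 17, 20, 23, 24, 28, 30, 32, 32, 31, 32, 32, 33, 30, 30, 31, 30, 29, 29, 31, 29, 30, 29, 29, 30, 28, 29, 29, 26, 20, 57, 121, 149, 142, 141, 141]
[93, 93, 98, 81, 28, 24, 30, 32, 31, 30, 28, 30, 32, 30, 30, 29, 30, 31, 29, 30, 29, 29, 30, 29, 30, 28, 31, 31, 29, 27, 29, 28, 29, 30, 28, 30, 28, 30, 30, 29, 28, 29, 30, 30, 30, 29, 30, 29, 29, 26, 21, 107, 153, 139, 166, 223]
(7, 8, 48, 31)
[[0.5077 0.3287 0.0835]
 [0.5254 0.3305 0.0835]
 [0.5186 0.3141 0.0835]
 [0.5156 0.3459 0.0835]
 [0.5164 0.3296 0.0835]]
```

Key B comes out at about (0.516, 0.327), averaging the wrist and top views, which agree within 4 mm. Descending.

>>> carry_out:
  moves: [-1,0.0015,0,0.03,0,0,0,-1,0,0,0.04,0,0,0,-1,0,0,0.035,0,0,0,-1,0,0,0.015,0,0,0,-1,0,0,0,0,0,0]

```text
clock: 9.72
tcp_pos: [0.5173, 0.321, 0.1083]
orientation: [0.003, 0.675, 0.738, 0.001]
wrist_force: [-0.4, -0.0, -0.5]
finger_gap: 0.0003
```

```bash
python3 -c "
from h import *
plan((.516,.327),(.005,-.051),.0835)
s=env.get_state();im=save('wrist','pics/w5.png')"
```

```text
clock 9.725 tcp [0.5173 0.321  0.1083] F [-0.45 -0.03 -0.46] gap 0.0003
shift tool [ 0.0061 -0.0008  0.0138] turn [ 0.27  0.15 -0.5 ] shift after turn [ 0.0061 -0.0007  0.0138]
```

View pics/w5.png

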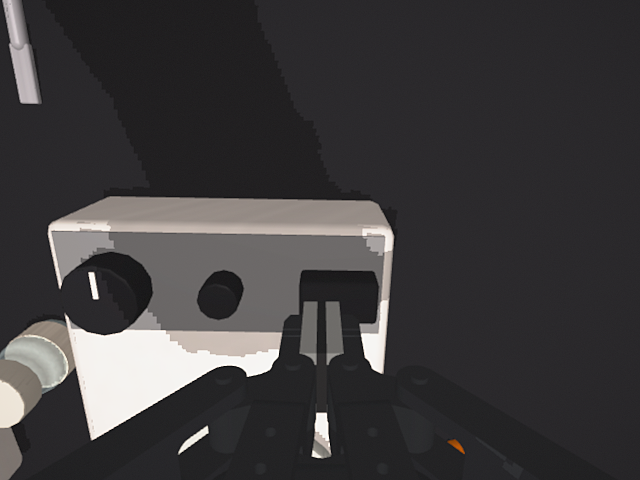

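The key's centre is at column 339 and the fingers are at 321, so I need about +7.5 mm along tool x before pressing.

>>> carry_out:
  moves: [-1,0.0075,-0.001,0,0,0,0,-1,0,0,0.005,0,0,0,-1,0,0,0.003,0,0,0,-1,0,0,0,0,0,0,-1,0,0,0,0,0,0]

```text
clock: 10.4
tcp_pos: [0.5185, 0.3304, 0.1049]
orientation: [0.004, 0.675, 0.738, 0.005]
wrist_force: [-0.7, -0.7, -0.3]
finger_gap: -0.0004
```

```bash
python3 -c "
from h import *
plan((.516,.328),(.005,-.051),.0835)"
```

```text
clock 10.4 tcp [0.5185 0.3304 0.1049] F [-0.68 -0.73 -0.32] gap -0.0004
shift tool [-0.0022 -0.0028  0.0104] turn [ 0.73 -0.01 -0.48] shift after turn [-0.0022 -0.0027  0.0104]
```

>>> carry_out:
  moves: [-1,-0.002,-0.0025,0.004,0,0,0,-1,0,0,0.004,0,0,0,-1,0,0,0.004,0,0,0,-1,0,0,0.004,0,0,0,-1,0,0,0,0,0,0]

```text
clock: 11.02
tcp_pos: [0.5164, 0.3281, 0.0885]
orientation: [0.004, 0.675, 0.738, 0.005]
wrist_force: [0.8, 0.3, 0.5]
finger_gap: -0.0
```

```bash
python3 -c "
from h import *
plan((.516,.328),(.005,-.051),.0715)"
```

```text
clock 11.025 tcp [0.5164 0.3281 0.0885] F [0.81 0.35 0.5 ] gap -0.0
shift tool [-0.0001 -0.0004  0.006 ] turn [ 0.76 -0.03 -0.48] shift after turn [-0.0001 -0.0004  0.006 ]
```

>>> carry_out:
  moves: [-1,0,0,0.003,0,0,0,-1,0,0,0.002,0,0,0,-1,0,0,0.001,0,0,0,-1,0,0,0,0,0,0,-1,0,0,0,0,0,0]

```text
clock: 11.65
tcp_pos: [0.5164, 0.3281, 0.0832]
orientation: [0.004, 0.675, 0.738, 0.005]
wrist_force: [-1.4, -1.0, 2.8]
finger_gap: 0.0001
```

The tip is at 0.0722, so the key is about 11 mm in with 3 N. Withdrawing straight up.

>>> carry_out:
  moves: [-1,0,0,-0.01,0,0,0,-1,0,0,-0.04,0,0,0,-1,0,0,-0.05,0,0,0,-1,0,0,-0.045,0,0,0,-1,0,0,0,0,0,0]

```text
clock: 12.28
tcp_pos: [0.5142, 0.3276, 0.2324]
orientation: [0.004, 0.675, 0.738, 0.004]
wrist_force: [0.4, -0.2, -0.1]
finger_gap: -0.0
```

```bash
python3 -c "
from h import *
print(env.get_state()['tcp_pos'],env.get_state()['qvel'].round(3))
w=save('wrist','pics/w6.png');t=save('top','pics/t6.png');s=save('side','pics/s6.png')
cv2.imwrite('pics/fin.png',np.vstack([np.hstack([w[150:330,130:430],s[120:300,270:470]]),cv2.resize(s[180:400,100:350],(500,440))[:420]])[:,:,::-1])"
```

```text
[0.51420306 0.32761719 0.23235927] [-0.001  0.03  -0.058 -0.019 -0.002 -0.001]
```

View pics/fin.png

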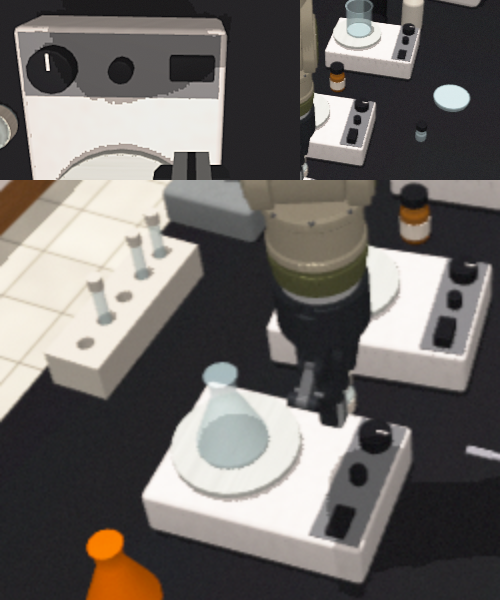

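Both start keys are down, in the wrist crop for B and the side crops for A and B. The glassware is upright and in place, and the idle stirrer's keys are up. Handing in.

```bash
python3 -c "
from workcell import env
print(env.hand_in())"
```

```text
the job is handed in; nothing more can be done
None
```

I pressed the start key on the beaker's stirrer first, then the one on the flask's stirrer, and raised the hand clear. The job is handed in at about 12 s on the robot's clock, and no verdict was reported.

- **Beaker's key:** about 12 mm down, with 4 N at the wrist.
- **Flask's key:** about 11 mm down, with 3 N at the wrist.
- **Final pictures:** both keys look flush and the flask and beaker are upright in place. The idle stirrer's keys are still up, and the heater keys and knobs look unchanged. I did not measure how far the loose items might have shifted. I only looked, and not every item was in the final crops.

**What disagreed or went wrong:**
- Joint 6 reached its limit on the way to the flask's stirrer, so the tool tilted about 5°. I corrected this with a half turn of the hand, well above everything.
- The top and wrist cameras differed by about 4 mm on the flask's key. I centred on it from a close wrist view before pressing.

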